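# Wet a bore swab at the plunger can and leave it in a cylinder eye to soak

## Robot

A 7-joint arm with a two-finger parallel gripper is mounted at the origin on the work surface. World frame = base frame: x ahead of the robot, y to its left, z up, the work surface at z = 0. Lengths are in m, angles in degrees, forces in N, time in s.
With the tool pointing down it reaches from about 0.425 to 0.875 m from the base axis. Payload 4.7 kg.
Tool frame: the origin (TCP) lies midway between the tips of the shut fingers; the grasp point (between the pads) lies 19 mm behind it; z points along the fingers, x is the direction in which the jaws open and shut, and the axes are right-handed (so a half turn about z gives the same grasp; the last joint's range is limited). The gripper opens to 87 mm and grips with 3 to 60 N. Pads are 19 mm wide; open, the fingers measure 117 mm over their backs; the gripper's body (75 mm by 190 mm) begins 51 mm behind the grasp point.
Start: joints at [72.829, 18.392, -4.016, 83.108, 1.295, 78.541, -3.26], TCP at [0.201, -0.618, 0.223] pointing down, gripper open.
Joint ranges: [-163.93, 163.93], [-17.29, 119.83], [-79.2, 71.16], [3.27, 140.29], [-89.18, 269.18], [5.43, 117.66], [-154.24, 154.24]. Speed limits (degrees/s): [147.25, 147.25, 180, 180, 180, 180, 180].

## Interface

Orientations are given as [roll, pitch, yaw] about the fixed x, y, z axes, in that order (R = Rz(yaw) Ry(pitch) Rx(roll)).
In Python, from cell import get_obs, read_camera, calibration, sign_off gives the robot as it stands. The module is installed in compiled form; this text tells all that it offers.
- The arm moves only by the tool send_rows, never from a script. Its argument "deltas" is a list of rows, each a list of 2 entries, a list of its own where there are three numbers: the shift along the tool's x, y, z in m, then the turn about the tool's z in degrees. A call has 1 to 10 rows; each row is the pose to reach, as a shift and turn from the pose commanded when the call began, along the tool's axes at that moment; what a row does not reach only later rows make up. A row lasts 1/12 s, in which the tool goes at most 41.7 mm and 7.16 degrees, less where a joint would pass 70% of its speed; a pose out of reach is approached as far as the arm can. A call with a gripper value outside its range is refused whole. "jaw" is the opening in per cent of the stroke, from 0 (shut) to 100 (fully open), set as the call begins (left out, the last holds). The fingers move at their own pace and stop on an object; "grip_force" is the grip in N (left out, the last holds). Time passes only in rows, so rows that repeat a pose let the fingers close. It gives the time, the measured TCP pose, the force and the opening at its end, in the units of the state.
- get_obs(): the state, without advancing time (a new reading comes with each control period).
- read_camera(name): name is "side" or "top"; returns the picture (384x512x3 uint8, red, green, blue); there is no depth.
- calibration(name): a dict with "fx", "fy", "cx", "cy" (pixels), "R" (3x3) and "t" (3): a world point X has camera coordinates R X + t. Camera axes: x right, y down, z forward; pixel columns grow to the right and rows downward; lengths in m; the calibration is good to about 2 mm. A picture is of the moment at which its call begins. calibration takes no time and is no camera call.
- sign_off(): hands the job in, once; it reports no verdict.
The state is a dict: "time_s": time; "qpos": joint angles; "joint_velocities": joint speeds; "effort": joint torques, N m; "tool_pos": TCP position; "tool_rot": TCP orientation; "force": force on the tool from outside, world axes, zero at the start; "wrist_torque": the same for the moment, N m; "grip_width": finger opening in m.
Only numpy, scipy, OpenCV 4.12 (cv2) and the standard library are available. Lean on these libraries where they do the work, as an engineer would, in place of code of your own. Each camera call takes 0.05 s, during which the arm holds its last target. There are 200 camera calls.

## Task

Take the green-handled bore swab out of the wooden tool block and, with its tip, push the sprung dish on top of the red plunger can fully down for a moment without forcing it against its stop, then let the dish spring back up; keep the gripper itself off the can. Then feed the wetted swab down through the slanting eye of the hydraulic cylinder held in the vice, keeping hold until its steel collar sits against the eye, and let go, leaving it there to soak. Leave the other things on the bench where they are.

Things in the scene. Friction and masses are not known exactly. Their poses are not given: they have to be found in the camera images.
- swab: Rigid bore swab, 150 mm long, 0.11 to 0.23 kg, starts upright in the tool block. Origin: centre of the tip's flat end; z runs along it from tip to handle. Brown felt tip and steel shank 16 mm in diameter to 75 mm (nose tapered to 10 mm over the last 8 mm), steel collar 34 mm in diameter from 75 to 81 mm, round green handle 26 mm in diameter from 81 to 150 mm.
- swab_tip (a point): Centre of the flat end of the swab's tip (same point as the origin of swab).
- swab_collar (a point): Point on the swab's axis at the underside of its collar (the face turned to the tip), 75 mm from the tip.
- block: Fixed wooden tool block, 64 (x) by 150 (y) by 60 mm high; origin under its centre, z up. The swab stands in a 20 mm hole, 50 mm deep, at y = -42 mm, so its tip is 10 mm and its handle's top 160 mm above the bench. Two fixed screwdriver handles, 22 mm thick, rise to 147 and 157 mm at (x, y) = (-12, 30) and (14, 55) mm.
- can: Fixed red plunger can with a yellow band, 100 mm in diameter, in a steel drip tray 150 mm square and 14 mm high; origin at the centre of the underside, z up. It ends in a neck at 100 mm, with a brass pump head and an aluminium dish above, on the can's axis. Keep forces on it well below 30 N.
- can_neck (a point): Centre of the can's neck, 100 mm above the bench, on the can's axis. The dish above it is round, 90 mm wide at the rim, flat inside for 60 mm, the rim 8 mm above its inner floor. The pump head is screwed into the neck to a depth that differs each time: the dish's inner floor rests anywhere from 138 to 156 mm above the bench. Feel for it.
- dish (a joint): How far the dish is pushed down, in m: 0 at rest, 0.016 at its stop. A spring pushes back with about 3 N at the start, rising evenly to about 12 N at the stop, and returns it. 12 mm or more is a full stroke.
- vice: Fixed blue machine vice clamping a black hydraulic cylinder. Origin on the bench straight below the centre of the cylinder's eye, z up. The cylinder lies level along the vice's y axis, 86 mm above the bench. The vice spans x = -180 to 180, y = -210 to -90 mm, jaw tops at 104 mm; the barrel runs to y = -332 mm. Nothing stands beneath the eye.
- eye (a point): Centre of the upper mouth of the bore in the dark steel rod-end eye: ring 50 mm outside, bore 20 mm, brass-lined, 26 mm thick, its middle 86 mm above the bench. The point's z axis is the bore's axis, pointing up out of the bore; it leans 0.25 to 0.5 rad from vertical towards the vice's -x (the robot's side). The swab goes in along -z and right through.
- wrench: Loose steel open-end wrench, 180 mm, lying flat. Leave alone.
- screwdriver: Loose screwdriver, 190 mm, lying flat. Leave alone.
- hammer: Loose hammer, 260 mm, lying. Leave alone.
- adhesive: Loose red bottle with a white cap, 38 mm in diameter, 105 mm high, standing between can and vice; origin under its centre. Leave alone.
- aerosol: Loose blue spray can with a white nozzle, 65 mm in diameter, 190 mm high, standing; origin under its centre. Leave alone.
- lid: Loose white plastic disc, 110 mm in diameter, 16 mm high. Leave alone.
- hub: Loose brass-coloured toothed hub, about 100 mm across, 52 mm high. Leave alone.
There are look-alikes about, which are no part of the job. What is shaped like the swab but pink or yellow is not meant.

How it is judged (in metres and radians):
On the way, in this order (a step that is already met when the one before it is completed fails the run):
1. the swab's tip pushes the dish at least 12 mm down for 0.2 s (value of joint dish above 0.012 m and contact force between swab and can above 2 N and horizontal distance between swab_tip and can below 0.035 m), for 0.2 s.
2. the dish is back up and the swab off it (value of joint dish below 0.002 m and contact force between swab and can below 0.1 N), for 0.1 s.
3. the swab is through the eye with its collar within 4 mm of the eye's face while still held (z of swab_collar in the frame of eye below 0.004 m and distance between swab_collar and eye below 0.007 m and angle between the z axis of swab and the z axis of eye, either way round below 0.2 rad and contact force between swab and the fingers above 1 N), for 0.1 s.
At the end, for the whole second after the job is handed in: The swab rests, released and still, through the eye: collar within 4 mm of the eye's face and 7 mm of the mouth's centre, swab within 0.2 rad of the bore's axis; the dish is back up (within 2 mm) (z of swab_collar in the frame of eye below 0.004 m and distance between swab_collar and eye below 0.007 m and angle between the z axis of swab and the z axis of eye, either way round below 0.2 rad and linear speed of swab below 0.02 m/s and value of joint dish below 0.002 m); the robot touches nothing.
It fails at once if the swab bears on the can with more than 30 N (contact force between swab and can above 30 N).
It fails at once if the gripper or arm touches the can (contact force between any of the fingers, the arm and can above 1 N).
It fails at once if a bystander is moved by more than 30 mm (distance of any of wrench, screwdriver, hammer, adhesive, aerosol, lid, hub from where it was at the start of the episode above 0.03 m).
It also fails if it takes over 51 s, if anything falls off the work surface, if the arm or the gripper's body presses on something with over 40 N, if the wrist force passes 120 N, or if a joint passes its speed limit or range.

## Working session

There is one attempt and no reset: what is moved stays moved. The work goes in short steps, Python scripts to look and compute and a tool call to move; the robot and the scene stay as the last step left them, time stands still between calls to the robot, and variables do not carry over. Pictures are saved under pics/ and viewed, on a budget of 10 in all, crops included, one or two more only if the job needs it, and the job is handed in when it is done.

Besides the shell and the picture viewer there is one more tool, called after ">>>" in YAML: its name, and indented under it one key for each argument. send_rows: Moves the arm, as the interface text tells. Its arguments: {"type":"object","properties":{"deltas":{"type":"array"},"jaw":{"type":"number"},"grip_force":{"type":"number"}},"required":["deltas"]}

```bash
mkdir -p pics; python3 - <<'E'
from cell import *
import cv2,numpy as np
for n in("side","top"):
    im=read_camera(n)[:,:,::-1]; cv2.imwrite(f"pics/{n}0.png",im)
    cv2.imwrite(f"pics/{n}0b.png",cv2.resize(im,(800,600),interpolation=cv2.INTER_CUBIC))
    c=calibration(n); print(n,{k:np.round(v,4).tolist() for k,v in c.items()}, 'cam at',-np.array(c['R']).T@np.array(c['t']))
print(get_obs())
E
```

```text
side {'fx': 352.8697, 'fy': 352.8697, 'cx': 251.4494, 'cy': 191.3905, 'R': [[0.7797, -0.6257, -0.0247], [-0.3658, -0.4231, -0.829], [0.5082, 0.6554, -0.5587]], 't': [-0.3023, 0.3524, 0.52]} cam at [ 0.10036964 -0.3808464   0.57521262]
top {'fx': 399.1627, 'fy': 399.1627, 'cx': 249.5925, 'cy': 188.8413, 'R': [[0.0028, -1.0, 0.0027], [-0.9976, -0.003, -0.0693], [0.0693, -0.0025, -0.9976]], 't': [0.1519, 0.5652, 1.1853]} cam at [0.48123613 0.15654822 1.22123286]
{'time_s': 0.1, 'qpos': array([72.82982325, 18.43494291, -4.01574899, 83.16798649,  1.29655047,
       78.5412046 , -3.26149436]), 'joint_velocities': array([-0.03115493, -0.11124012, -0.16876718, -0.1132622 ,  0.03739424,
        0.04328773, -0.02363883]), 'effort': array([ 2.60612687e-04, -4.92572522e+01, -4.05657962e-01, -3.13396239e+01,
       -6.41447143e-02,  3.95186828e-02,  9.71334339e-05]), 'tool_pos': array([ 0.2004162, -0.6178077,  0.2215688]), 'tool_rot': array([ 1.79993066e+02,  9.88138106e-02, -7.20212116e+01]), 'force': array([-0.1950127 , -0.01065944, -0.48045018]), 'wrist_torque': array([-0.00073977, -0.00909222,  0.0194903 ]), 'grip_width': 0.0872211522098152}
```

View pics/side0b.png

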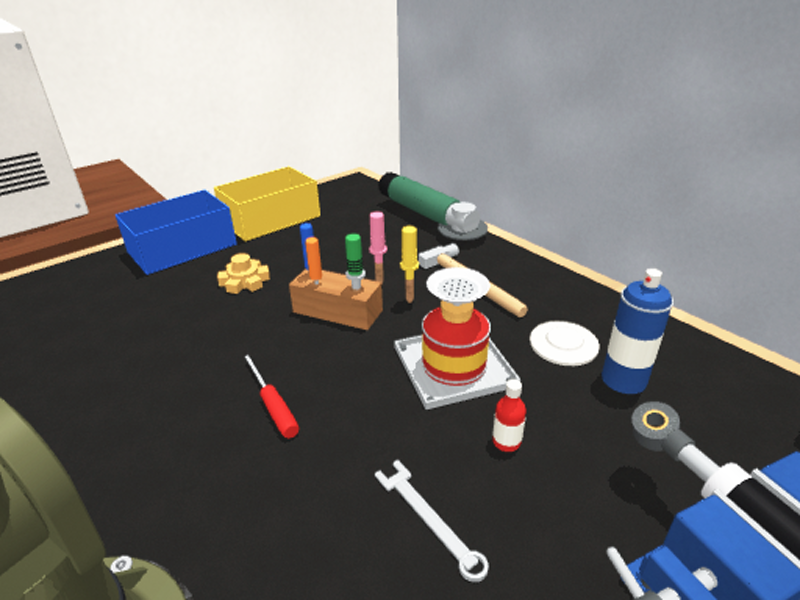

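View pics/top0b.png

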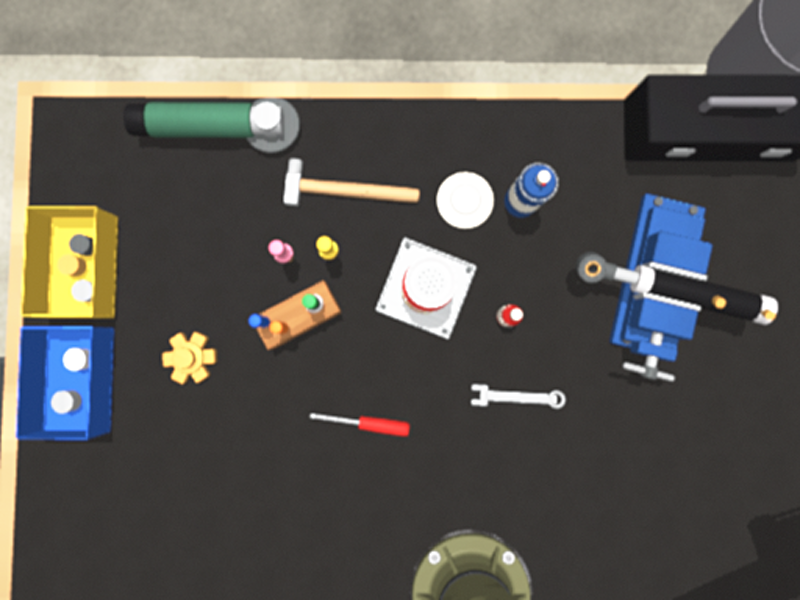

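The green swab stands in the block at about side (354,250) and top (311,302). The pink one, side (377,235), and the yellow one, (409,250), stand outside the block, so they are the decoys. The dish is at side (458,286) / top (430,285), and the eye at side (656,420) / top (593,268). I'll confirm these in one enlarged mosaic.

```bash
cat > h.py <<'E'
import cv2,numpy as np
from cell import *
def ray(n,uv):
    c=calibration(n);R=np.array(c['R']);t=np.array(c['t'])
    d=R.T@np.array([(uv[0]-c['cx'])/c['fx'],(uv[1]-c['cy'])/c['fy'],1]);return -R.T@t,d/np.linalg.norm(d)
def tri(us,ut):
    A=[];b=[]
    for n,u in(("side",us),("top",ut)):
        o,d=ray(n,u);P=np.eye(3)-np.outer(d,d);A.append(P);b.append(P@o)
    X=np.linalg.solve(A[0]+A[1],b[0]+b[1]);return X,[round(np.linalg.norm(A[i]@X-b[i])*1e3,1) for i in(0,1)]
def atz(n,u,z):
    o,d=ray(n,u);return o+d*(z-o[2])/d[2]
def proj(n,X):
    c=calibration(n);p=np.array(c['R'])@X+np.array(c['t']);return [c['fx']*p[0]/p[2]+c['cx'],c['fy']*p[1]/p[2]+c['cy']]
def mosaic(ims,tiles,out,w=53,h=60,s=5,cols=3):
    T=[]
    for n,cx,cy in tiles:
        x0,y0=int(cx-w//2),int(cy-h//2)
        im=cv2.copyMakeBorder(ims[n],0,60,0,60,cv2.BORDER_CONSTANT)
        t=cv2.resize(im[y0:y0+h,x0:x0+w],None,fx=s,fy=s,interpolation=cv2.INTER_CUBIC)
        for k in range(10*(x0//10+1),x0+w,10):
            cv2.line(t,((k-x0)*s,0),((k-x0)*s,5),(255,255,255),1);cv2.putText(t,str(k),((k-x0)*s-8,16),0,.35,(0,255,255),1)
        for k in range(10*(y0//10+1),y0+h,10):
            cv2.line(t,(0,(k-y0)*s),(5,(k-y0)*s),(255,255,255),1);cv2.putText(t,str(k),(7,(k-y0)*s+4),0,.35,(0,255,255),1)
        T.append(t)
    cv2.imwrite(out,cv2.vconcat([cv2.hconcat(T[i:i+cols]) for i in range(0,len(T),cols)]))
E
python3 - <<'E'
from h import *
ims={n:cv2.imread(f"pics/{n}0.png") for n in("side","top")}
mosaic(ims,[("side",228,172),("side",293,190),("side",420,272),("top",199,194),("top",275,185),("top",380,172)],"pics/m1.png")
E
```

```text
(no output)
```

View pics/m1.png

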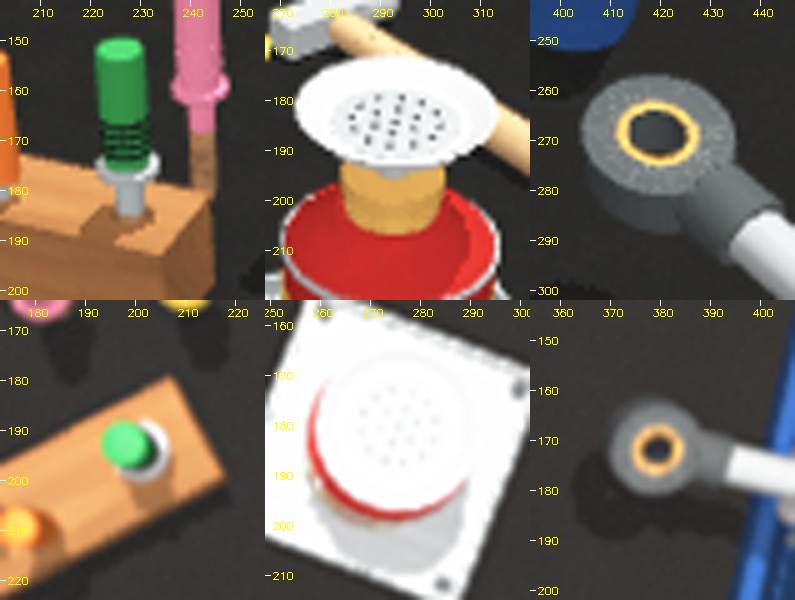

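The mosaic confirms the green-handled swab standing in the wooden block: handle top at side (225.8,152) and top (197.5,192.5). The dish rim is at side (293.2,182.4) / top (275.8,180.4), and the brass eye mouth at side (419.4,268.6) / top (379.6,172).

```bash
python3 - <<'E'
from h import *
np.set_printoptions(precision=4,suppress=True)
print('swabtop',tri((225.8,152),(197.3,192.4)),atz("side",(225.8,152),.16),atz("top",(197.3,192.4),.16))
print('collar .091',atz("side",(227,173.5),.091),atz("top",(201.2,193.6),.091))
print('dish',tri((293.2,182.4),(275.8,180.4)))
print('eye',tri((419.4,268.6),(379.6,172)))
f=1/1.5625
a=atz("top",(593*f,268*f),.09);b=atz("top",(770*f,309*f),.086);d=a-b;print('vice y dir deg',np.degrees(np.arctan2(d[1],d[0])))
for n,u,z in(("pink",(280,250),.15),("yellow",(327,247),.15),("adh",(515,314),.1),("aero",(542,178),.19),("blk corner1",(325,284),.06),("blk corner2",(252,329),.06),("blk c3",(341,317),.06)):print(n,atz("top",(u[0]*f,u[1]*f),z))
print('pink top',tri((377*f,216*f),(276*f,246*f)),'yel',tri((409*f,231*f),(324*f,243*f)))
# lean fit: project bore rim circle for leans, compare ellipse in side: 408-435 brass outer; ring outer R25
X=tri((419.4,268.6),(379.6,172))[0]
ya=np.arctan2(d[1],d[0]);y=np.array([np.cos(ya),np.sin(ya),0]);x=np.array([y[1],-y[0],0])
for L in(.25,.3,.35,.4,.45,.5):
    z=np.array([0,0,1])*np.cos(L)-x*np.sin(L);xe=np.cross(y,z)
    C=[X+.025*(np.cos(t)*xe+np.sin(t)*y) for t in np.linspace(0,6.28,90)]
    out=[L]
    for n in("side","top"):
        p=np.array([proj(n,c) for c in C]);out+=list(np.round(np.r_[p.min(0),p.max(0)],1))
    print(out, 'mouth z',.086+.013*np.cos(L))
E
```

```text
swabtop (array([0.5449, 0.2938, 0.1563]), [np.float64(0.5), np.float64(0.5)]) [0.5406 0.2881 0.16  ] [0.545 0.293 0.16 ]
collar .091 [0.5448 0.2964 0.091 ] [0.5458 0.2908 0.091 ]
dish (array([0.5785, 0.0834, 0.1514]), [np.float64(0.1), np.float64(0.1)])
eye (array([ 0.6076, -0.2134,  0.0987]), [np.float64(0.8), np.float64(0.8)])
vice y dir deg 77.13838528832744
pink [0.6332 0.3443 0.15  ]
yellow [0.6387 0.263  0.15  ]
adh [ 0.5256 -0.0713  0.1   ]
aero [ 0.7508 -0.101   0.19  ]
blk corner1 [0.5823 0.275  0.06  ]
blk corner2 [0.4979 0.4098 0.06  ]
blk c3 [0.5207 0.2447 0.06  ]
pink top (array([0.6402, 0.3531, 0.1436]), [np.float64(1.1), np.float64(1.1)]) yel (array([0.6457, 0.2698, 0.1433]), [np.float64(1.2), np.float64(1.2)])
[0.25, np.float64(404.7), np.float64(257.4), np.float64(435.5), np.float64(280.4), np.float64(370.4), np.float64(163.4), np.float64(388.4), np.float64(180.9)] mouth z 0.09859586148223837
[0.3, np.float64(404.7), np.float64(257.1), np.float64(435.6), np.float64(280.7), np.float64(370.4), np.float64(163.4), np.float64(388.4), np.float64(180.8)] mouth z 0.09841937435863288
[0.35, np.float64(404.7), np.float64(256.8), np.float64(435.6), np.float64(280.9), np.float64(370.3), np.float64(163.5), np.float64(388.4), np.float64(180.7)] mouth z 0.09821184526701592
[0.4, np.float64(404.8), np.float64(256.6), np.float64(435.6), np.float64(281.2), np.float64(370.3), np.float64(163.6), np.float64(388.5), np.float64(180.6)] mouth z 0.0979737929220375
[0.45, np.float64(404.8), np.float64(256.4), np.float64(435.6), np.float64(281.4), np.float64(370.3), np.float64(163.7), np.float64(388.5), np.float64(180.5)] mouth z 0.09770581233058478
[0.5, np.float64(404.9), np.float64(256.1), np.float64(435.5), np.float64(281.6), np.float64(370.2), np.float64(163.9), np.float64(388.5), np.float64(180.3)] mouth z 0.09740857330457484
```

>>> send_rows:
  deltas:
    - [[-0.2,-0.35,-0.08],-70]
    - [[-0.2,-0.35,-0.08],-70]
    - [[-0.2,-0.35,-0.08],-70]
    - [[-0.2,-0.35,-0.08],-70]
    - [[-0.2,-0.35,-0.08],-70]
    - [[-0.2,-0.35,-0.08],-70]
    - [[-0.2,-0.35,-0.08],-70]
    - [[-0.2,-0.35,-0.08],-70]
    - [[-0.2,-0.35,-0.08],-70]
    - [[-0.2,-0.35,-0.08],-70]
  jaw: 65
  grip_force: 40

```text
time_s: 0.93
tool_pos: [0.4734, -0.3171, 0.303]
tool_rot: [-180.0, -0.0, -1.6]
force: [1.0, 0.1, -0.6]
grip_width: 0.0569
```

```bash
cat > go.py <<'E'
import sys,numpy as np
from cell import get_obs
from scipy.spatial.transform import Rotation as Ro
def go(x,y,z,yaw):
    o=get_obs();R=Ro.from_euler('xyz',o['tool_rot'],degrees=True)
    d=R.inv().apply(np.array([x,y,z])-o['tool_pos'])
    t=-(yaw-o['tool_rot'][2]);t=(t+180)%360-180
    print('t',round(o['time_s'],2),'pos',o['tool_pos'].round(4),'rot',o['tool_rot'].round(1),'F',o['force'].round(1),'w',round(o['grip_width'],4),'q',o['qpos'].round(0));print('delta',d.round(4),'turn',round(t,1))
if __name__=="__main__": go(*map(float,sys.argv[1:]))
E
python3 go.py .543 .291 .25 77
```

```text
t 0.93 pos [ 0.4734 -0.3171  0.303 ] rot [-180.    -0.    -1.6] F [ 1.   0.1 -0.6] w 0.0569 q [ 54.   8. -25.  87.   4.  86.  27.]
delta [ 0.0529 -0.6098  0.0532] turn -78.6
```

>>> send_rows:
  deltas:
    - [[0.04,-0.38,0],-60]
    - [[0.04,-0.38,0],-60]
    - [[0.04,-0.38,0],-60]
    - [[0.04,-0.38,0],-60]
    - [[0.04,-0.38,0],-60]
    - [[0.04,-0.38,0],-60]
    - [[0.04,-0.38,0],-60]
    - [[0.04,-0.38,0],-60]
    - [[0.04,-0.38,0],-60]
    - [[0.04,-0.38,0],-60]

```text
time_s: 1.77
tool_pos: [0.5243, 0.0678, 0.3028]
tool_rot: [-179.9, -0.2, 58.7]
force: [-0.3, 2.0, 0.5]
grip_width: 0.0566
```

```bash
python3 go.py .543 .291 .26 77
```

```text
t 1.77 pos [0.5243 0.0678 0.3028] rot [-179.9   -0.2   58.7] F [-0.3  2.   0.5] w 0.0566 q [ 34.   5. -46.  92.   3.  85.  46.]
delta [ 0.2003 -0.0998  0.0438] turn -18.3
```

>>> send_rows:
  deltas:
    - [[0.2,-0.1,0.044],-18.3]
    - [[0.2,-0.1,0.044],-18.3]
    - [[0.2,-0.1,0.044],-18.3]
    - [[0.2,-0.1,0.044],-18.3]
    - [[0.2,-0.1,0.044],-18.3]
    - [[0.2,-0.1,0.044],-18.3]
    - [[0.2,-0.1,0.044],-18.3]
    - [[0.2,-0.1,0.044],-18.3]
    - [[0.2,-0.1,0.044],-18.3]

```text
time_s: 2.52
tool_pos: [0.5468, 0.2796, 0.2582]
tool_rot: [-180.0, 0.1, 76.2]
force: [1.0, -0.1, 1.1]
grip_width: 0.0564
```

```bash
python3 go.py .543 .291 .115 77; python3 - <<'E'
from h import *
ims={n:read_camera(n)[:,:,::-1].copy() for n in("side","top")}
o=get_obs()['tool_pos'];print([np.round(proj(n,o),1) for n in("side","top")])
mosaic(ims,[("side",226,152),("top",197,192)],"pics/m2.png",w=80,h=100,s=5,cols=2)
E
```

```text
t 2.52 pos [0.5468 0.2796 0.2582] rot [-1.80e+02  1.00e-01  7.62e+01] F [ 1.  -0.1  1.1] w 0.0564 q [ 12.  21. -53.  84.  16.  84.  35.]
delta [ 0.0104 -0.0064  0.1432] turn -0.8
[array([227.6, 115.4]), array([198., 189.])]
```

View pics/m2.png

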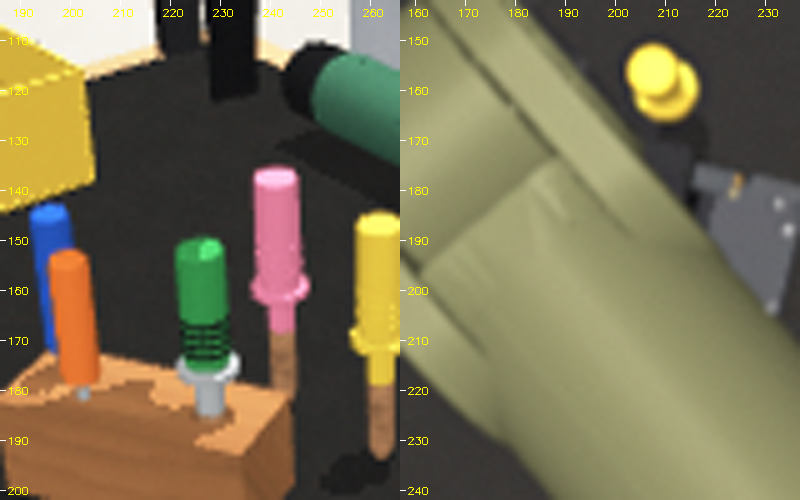

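The side view shows both open finger tips, at about (221,114) and (233,122), straddling the line above the green handle at (226,152). The arm hides the swab in the top view. I'll go down with a small correction.

>>> send_rows:
  deltas:
    - [[0.012,-0.006,0.04],-0.8]
    - [[0.012,-0.006,0.075],-0.8]
    - [[0.012,-0.006,0.075],-0.8]
    - [[0.012,-0.006,0.075],-0.8]
    - [[0.012,-0.006,0.1],-0.8]
    - [[0.012,-0.006,0.125],-0.8]
    - [[0.012,-0.006,0.142],-0.8]
    - [[0.012,-0.006,0.142],-0.8]
    - [[0.012,-0.006,0.142],-0.8]

```text
time_s: 3.37
tool_pos: [0.5448, 0.2935, 0.1185]
tool_rot: [179.9, -0.0, 77.0]
force: [-0.8, 0.1, 1.3]
grip_width: 0.0565
```

```bash
python3 go.py .543 .292 .114 77; python3 - <<'E'
from h import *
ims={n:read_camera(n)[:,:,::-1].copy() for n in("side",)}
mosaic(ims,[("side",226,152)],"pics/m3.png",w=80,h=80,s=7,cols=1)
E
```

```text
t 3.37 pos [0.5448 0.2935 0.1185] rot [179.9  -0.   77. ] F [-0.8  0.1  1.3] w 0.0565 q [  9.  27. -51.  94.  22.  70.  31.]
delta [-0.0019 -0.0014  0.0045] turn -0.0
```

View pics/m3.png

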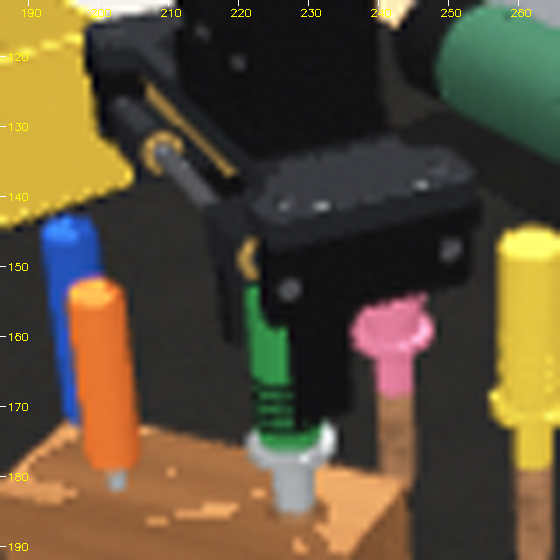

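The fingers straddle the green handle above the collar. Closing.

>>> send_rows:
  deltas:
    - [[0,0,0.002],0]
    - [[0,0,0.002],0]
    - [[0,0,0.002],0]
    - [[0,0,0.002],0]
    - [[0,0,0.002],0]
    - [[0,0,0.002],0]
    - [[0,0,0.002],0]
  jaw: 0
  grip_force: 40

```text
time_s: 4.0
tool_pos: [0.5435, 0.2943, 0.1147]
tool_rot: [180.0, -0.0, 77.1]
force: [-0.0, 0.0, 1.4]
grip_width: 0.0254
```

```bash
python3 go.py .545 .292 .29 77
```

```text
t 4.0 pos [0.5435 0.2943 0.1147] rot [180.   -0.   77.1] F [-0.   0.   1.4] w 0.0254 q [  9.  27. -51.  94.  22.  69.  30.]
delta [-0.0018  0.002  -0.1753] turn 0.1
```

>>> send_rows:
  deltas:
    - [[0,0,-0.02],0]
    - [[0,0,-0.06],0]
    - [[0,0,-0.1],0]
    - [[0,0,-0.14],0]
    - [[0,0,-0.17],0]
    - [[0,0,-0.19],0]
    - [[0,0,-0.19],0]
    - [[0,0,-0.19],0]

```text
time_s: 4.67
tool_pos: [0.5436, 0.2944, 0.3049]
tool_rot: [179.9, -0.0, 77.1]
force: [-0.0, 0.1, -1.3]
grip_width: 0.0255
```

```bash
python3 go.py .579 .083 .302 77
```

```text
t 4.67 pos [0.5436 0.2944 0.3049] rot [179.9  -0.   77.1] F [-0.   0.1 -1.3] w 0.0255 q [ 10.  20. -54.  79.  16.  89.  35.]
delta [-0.1981  0.0818  0.0029] turn 0.1
```

>>> send_rows:
  deltas:
    - [[-0.04,0.016,0],0]
    - [[-0.08,0.033,0],0]
    - [[-0.12,0.05,0],0]
    - [[-0.155,0.064,0],0]
    - [[-0.18,0.074,0],0]
    - [[-0.198,0.082,0],0]
    - [[-0.198,0.082,0],0]
    - [[-0.198,0.082,0],0]
    - [[-0.198,0.082,0],0]

```text
time_s: 5.42
tool_pos: [0.5781, 0.0836, 0.3029]
tool_rot: [-179.8, -0.0, 77.1]
force: [-0.0, 0.6, -2.2]
grip_width: 0.0255
```

```bash
python3 go.py .579 .083 .302 77; python3 - <<'E'
from h import *
ims={n:read_camera(n)[:,:,::-1].copy() for n in("side","top")}
mosaic(ims,[("side",293,160),("top",275,185)],"pics/m4.png",w=80,h=100,s=5,cols=2)
E
```

```text
t 5.42 pos [0.5781 0.0836 0.3029] rot [-179.8   -0.    77.1] F [-0.   0.6 -2.2] w 0.0255 q [ 31.  14. -50.  84.  11.  87.  58.]
delta [-0.0004  0.001   0.0009] turn 0.1
```

View pics/m4.png

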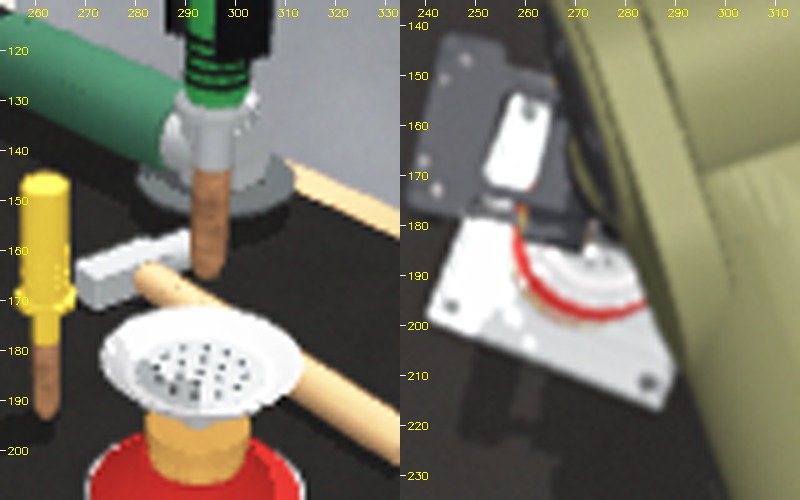

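The tip is at side (294.5,166), above the dish centre at (293,182). I'll lower it and feel for contact.

>>> send_rows:
  deltas:
    - [[0,0,0.02],0]
    - [[0,0,0.035],0]
    - [[0,0,0.04],0]
    - [[0,0,0.04],0]
    - [[0,0,0.04],0]
    - [[0,0,0.04],0]
    - [[0,0,0.04],0]

```text
time_s: 6.1
tool_pos: [0.5796, 0.0832, 0.2656]
tool_rot: [179.9, -0.0, 77.1]
force: [-0.4, -0.5, -0.2]
grip_width: 0.0253
```

>>> send_rows:
  deltas:
    - [[0,0,0.002],0]
    - [[0,0,0.004],0]
    - [[0,0,0.004],0]
    - [[0,0,0.004],0]

```text
time_s: 6.43
tool_pos: [0.579, 0.0826, 0.2604]
tool_rot: [-180.0, 0.0, 77.1]
force: [-0.4, -0.5, -1.0]
grip_width: 0.0251
```

>>> send_rows:
  deltas:
    - [[0,0,0.002],0]
    - [[0,0,0.004],0]
    - [[0,0,0.004],0]
    - [[0,0,0.004],0]

```text
time_s: 6.77
tool_pos: [0.579, 0.0827, 0.2563]
tool_rot: [-180.0, 0.0, 77.1]
force: [0.3, 0.3, -1.7]
grip_width: 0.0252
```

>>> send_rows:
  deltas:
    - [[0,0,0.002],0]
    - [[0,0,0.004],0]
    - [[0,0,0.004],0]
    - [[0,0,0.004],0]

```text
time_s: 7.1
tool_pos: [0.579, 0.0827, 0.2523]
tool_rot: [-180.0, 0.0, 77.1]
force: [0.0, 0.0, -2.0]
grip_width: 0.0254
```

>>> send_rows:
  deltas:
    - [[0,0,0.003],0]
    - [[0,0,0.003],0]
    - [[0,0,0.003],0]
    - [[0,0,0.003],0]

```text
time_s: 7.43
tool_pos: [0.5794, 0.0828, 0.2501]
tool_rot: [179.9, -0.0, 77.1]
force: [0.4, 0.4, 2.1]
grip_width: 0.0254
```

>>> send_rows:
  deltas:
    - [[0,0,0.003],0]
    - [[0,0,0.003],0]
    - [[0,0,0.003],0]
    - [[0,0,0.003],0]

```text
time_s: 7.77
tool_pos: [0.5794, 0.0828, 0.2469]
tool_rot: [180.0, -0.0, 77.1]
force: [0.5, -0.0, 4.4]
grip_width: 0.0253
```

>>> send_rows:
  deltas:
    - [[0,0,0.003],0]
    - [[0,0,0.003],0]
    - [[0,0,0.003],0]
    - [[0,0,0.003],0]

```text
time_s: 8.1
tool_pos: [0.5794, 0.0828, 0.2441]
tool_rot: [179.9, -0.0, 77.1]
force: [0.3, 0.2, 5.8]
grip_width: 0.0254
```

Contact came at a TCP height of about 0.2515, so the dish is about 7.5 mm down. The target is about 14 mm, a reading near 9 N.

>>> send_rows:
  deltas:
    - [[0,0,0.003],0]
    - [[0,0,0.003],0]
    - [[0,0,0.003],0]
    - [[0,0,0.003],0]

```text
time_s: 8.43
tool_pos: [0.5795, 0.0828, 0.2414]
tool_rot: [179.9, -0.0, 77.1]
force: [-0.6, 0.1, 6.4]
grip_width: 0.0252
```

>>> send_rows:
  deltas:
    - [[0,0,0.003],0]
    - [[0,0,0.003],0]
    - [[0,0,0.003],0]
    - [[0,0,0.003],0]

```text
time_s: 8.77
tool_pos: [0.5795, 0.0828, 0.2387]
tool_rot: [179.9, -0.0, 77.1]
force: [-0.7, -0.6, 8.5]
grip_width: 0.0253
```

>>> send_rows:
  deltas:
    - [[0,0,0.0015],0]
    - [[0,0,0.0015],0]
    - [[0,0,0.0015],0]
    - [[0,0,0.0015],0]
    - [[0,0,0.0015],0]

```text
time_s: 9.18
tool_pos: [0.5796, 0.0828, 0.2374]
tool_rot: [179.9, -0.0, 77.1]
force: [-1.0, -0.3, 9.9]
grip_width: 0.0249
```

```bash
python3 - <<'E'
from h import *
np.set_printoptions(precision=2,suppress=True)
f=[]
for i in range(6):
    im=read_camera("side"); f.append(get_obs()['force'][2])
print(np.round(f,1),get_obs()['tool_pos'],get_obs()['time_s'])
E
python3 go.py .579 .083 .302 77
```

```text
[8.1 8.4 9.6 9.5 9.2 9.8] [0.58 0.08 0.24] 9.4833
t 9.48 pos [0.5796 0.0828 0.2374] rot [179.9  -0.   77.1] F [-0.9 -0.5  9.8] w 0.0248 q [ 31.  16. -50.  90.  12.  80.  57.]
delta [ 0.     -0.0005 -0.0646] turn 0.1
```

>>> send_rows:
  deltas:
    - [[0,0,0.0008],0]
    - [[0,0,0.0008],0]
    - [[0,0,0.0008],0]
    - [[0,0,0.0008],0]

```text
time_s: 9.82
tool_pos: [0.5796, 0.0828, 0.2367]
tool_rot: [179.9, -0.0, 77.1]
force: [-1.4, 0.2, 9.1]
grip_width: 0.0255
```

>>> send_rows:
  deltas:
    - [[0,0,-0.005],0]
    - [[0,0,-0.01],0]
    - [[0,0,-0.02],0]
    - [[0,0,-0.03],0]
    - [[0,0,-0.045],0]
    - [[0,0,-0.06],0]
    - [[0,0,-0.075],0]
    - [[0,0,-0.075],0]
    - [[0,0,-0.075],0]
    - [[0,0,-0.075],0]

```text
time_s: 10.65
tool_pos: [0.5785, 0.0824, 0.309]
tool_rot: [-179.9, 0.0, 77.1]
force: [-0.6, -0.5, -2.0]
grip_width: 0.025
```

```bash
python3 go.py .6 -.21 .30 77; python3 - <<'E'
from h import *
ims={n:read_camera(n)[:,:,::-1].copy() for n in("side","top")}
mosaic(ims,[("side",293,150)],"pics/m5.png",w=80,h=100,s=6,cols=1)
# lean: fit ellipse of brass lining & ring from initial images at subpixel, enlarge
i0={n:cv2.imread(f"pics/{n}0.png") for n in("side","top")}
mosaic(i0,[("side",420,270),("top",380,172)],"pics/m6.png",w=38,h=44,s=10,cols=2)
E
```

```text
t 10.65 pos [0.5785 0.0824 0.309 ] rot [-179.9    0.    77.1] F [-0.6 -0.5 -2. ] w 0.025 q [ 31.  14. -50.  83.  11.  88.  58.]
delta [-0.2802  0.0864  0.0091] turn 0.1
```

View pics/m5.png

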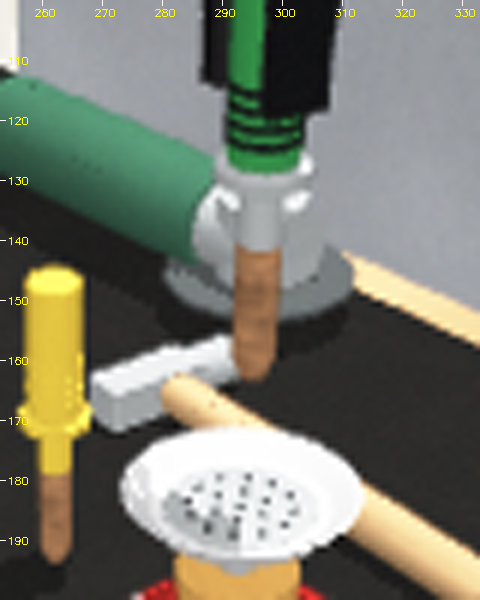

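View pics/m6.png

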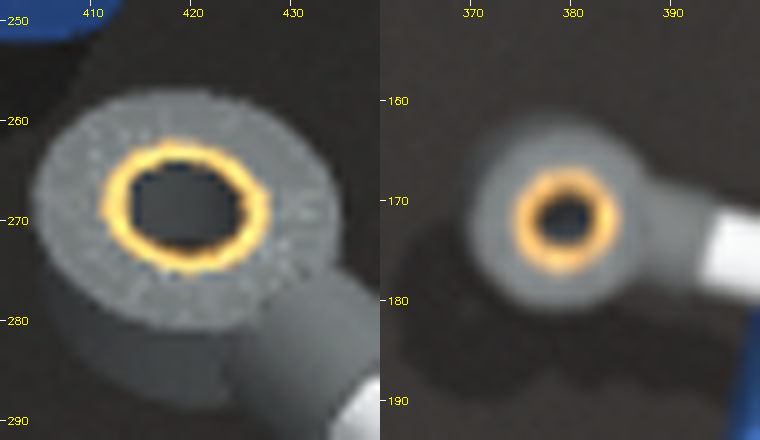

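The dish is back at its first rows (rim 171 to 193) and the swab hangs straight, tip at side (295.5,163). The eye close-up gives the ring at side x 404–435, y 256.8–281.1, which means a lean of about 0.36 rad. I'll move above the eye.

>>> send_rows:
  deltas:
    - [[-0.04,0.013,0],0]
    - [[-0.08,0.026,0],0]
    - [[-0.12,0.039,0],0]
    - [[-0.16,0.052,0],0]
    - [[-0.2,0.065,0],0]
    - [[-0.24,0.08,0],0]
    - [[-0.27,0.09,0],0]
    - [[-0.282,0.094,0.02],0]
    - [[-0.282,0.094,0.04],0]
    - [[-0.282,0.094,0.06],0]

```text
time_s: 11.58
tool_pos: [0.607, -0.2153, 0.248]
tool_rot: [-179.9, -0.0, 76.9]
force: [-0.4, 0.8, -0.6]
grip_width: 0.0251
```

>>> send_rows:
  deltas:
    - [[0,0,0.005],0]
    - [[0,0,0.005],0]
    - [[0,0,0.005],0]
    - [[0,0,0.005],0]
    - [[0,0,0.005],0]
  grip_force: 25

```text
time_s: 12.0
tool_pos: [0.6085, -0.2129, 0.2469]
tool_rot: [179.9, 0.0, 77.1]
force: [-0.4, -0.1, -0.6]
grip_width: 0.0254
```

```bash
python3 go.py .606 -.213 .23 77.1; python3 - <<'E'
from h import *
ims={n:read_camera(n)[:,:,::-1].copy() for n in("side",)}
o=get_obs()['tool_pos'];print('tip pred',proj("side",o-[0,0,.105]),'tip+2mm x',proj("side",o-[-.002,0,.105]),'eye',proj("side",np.array([.6076,-.2134,.0985])))
print('prev tip',proj("side",np.array([.5785,.0824,.204])))
mosaic(ims,[("side",420,250)],"pics/m7.png",w=75,h=85,s=7,cols=1)
E
```

```text
t 12.0 pos [ 0.6085 -0.2129  0.2469] rot [179.9   0.   77.1] F [-0.4 -0.1 -0.6] w 0.0254 q [ 48.  22. -41.  81.  14.  83.  84.]
delta [-0.0006 -0.0024  0.0169] turn 0.0
tip pred [np.float64(425.9249058613783), np.float64(250.6721266835651)] tip+2mm x [np.float64(426.5348966956849), np.float64(250.15134661809722)] eye [np.float64(419.86427073743687), np.float64(268.6674701252253)]
prev tip [np.float64(294.57903531952326), np.float64(161.8400645868517)]
```

View pics/m7.png

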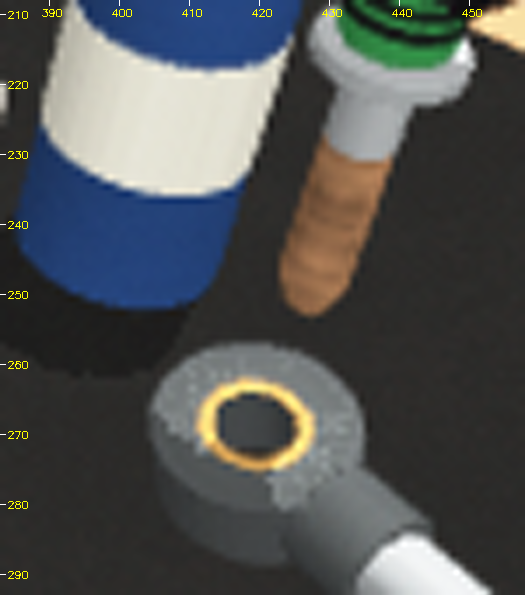

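The tip is at side (427,251) against a predicted (425.9,250.7), so the swab sits about 2 mm along +tool y in the grip. That agrees with the block measurement. I'll shift by −2.8 mm and lower into the mouth.

>>> send_rows:
  deltas:
    - [[0,-0.0028,0.015],0]
    - [[0,-0.0028,0.03],0]
    - [[0,-0.0028,0.034],0]
    - [[0,-0.0028,0.034],0]
    - [[0,-0.0028,0.034],0]
    - [[0,-0.0028,0.034],0]

```text
time_s: 12.55
tool_pos: [0.6056, -0.2126, 0.2125]
tool_rot: [179.9, 0.0, 77.1]
force: [-0.7, 0.6, -1.3]
grip_width: 0.0255
```

>>> send_rows:
  deltas:
    - [[0,0,0.004],0]
    - [[0,0,0.008],0]
    - [[0,0,0.011],0]
    - [[0,0,0.011],0]
    - [[0,0,0.011],0]

```text
time_s: 12.97
tool_pos: [0.6047, -0.2125, 0.1999]
tool_rot: [-180.0, -0.0, 77.1]
force: [-0.3, 0.1, -0.6]
grip_width: 0.0252
```

>>> send_rows:
  deltas:
    - [[0,0,0.003],0]
    - [[0,0,0.005],0]
    - [[0,0,0.005],0]
    - [[0,0,0.005],0]

```text
time_s: 13.3
tool_pos: [0.605, -0.2125, 0.1951]
tool_rot: [180.0, -0.0, 77.1]
force: [0.3, -0.3, -1.7]
grip_width: 0.0258
```

```bash
python3 go.py .606 -.213 .19 77.1; python3 - <<'E'
from h import *
ims={n:read_camera(n)[:,:,::-1].copy() for n in("side",)}
mosaic(ims,[("side",420,245)],"pics/m8.png",w=80,h=85,s=7,cols=1)
E
```

```text
t 13.3 pos [ 0.605  -0.2125  0.1951] rot [180.   -0.   77.1] F [ 0.3 -0.3 -1.7] w 0.0258 q [ 48.  23. -41.  86.  15.  77.  83.]
delta [-0.0003  0.0011  0.0051] turn -0.0
```

View pics/m8.png

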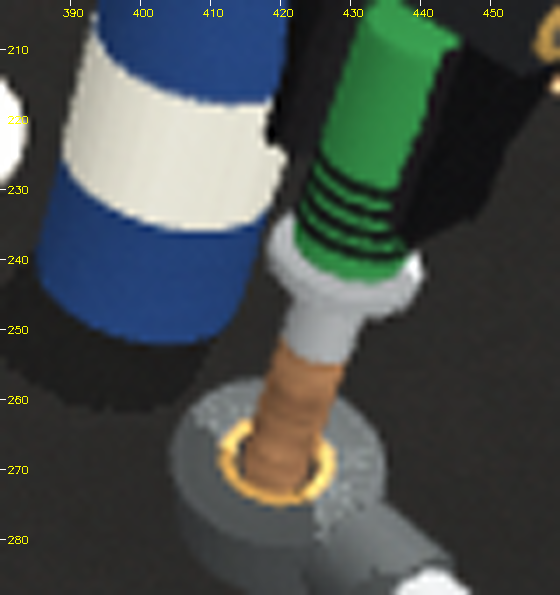

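The nose is in the brass-lined mouth, centred at about side (420,270), with no contact force. I'll go a little deeper and then start tilting by moving the grip toward −tool y in an arc.

>>> send_rows:
  deltas:
    - [[0,0,0.002],0]
    - [[0,0,0.004],0]
    - [[0,-0.003,0.004],0]
    - [[0,-0.006,0.004],0]
    - [[0,-0.009,0.004],0]
    - [[0,-0.012,0.004],0]
    - [[0,-0.012,0.004],0]
    - [[0,-0.012,0.004],0]
  grip_force: 15

```text
time_s: 14.02
tool_pos: [0.593, -0.2093, 0.1914]
tool_rot: [-180.0, -0.0, 77.1]
force: [1.9, 1.7, -0.1]
grip_width: 0.0259
```

>>> send_rows:
  deltas:
    - [[0,-0.003,0.001],0]
    - [[0,-0.006,0.001],0]
    - [[0,-0.009,0.002],0]
    - [[0,-0.012,0.003],0]
    - [[0,-0.014,0.003],0]
    - [[0,-0.014,0.003],0]
    - [[0,-0.014,0.003],0]

```text
time_s: 14.6
tool_pos: [0.5791, -0.2066, 0.188]
tool_rot: [-179.9, 0.0, 77.1]
force: [1.8, 1.6, 0.7]
grip_width: 0.0253
```

```bash
python3 go.py .606 -.213 .19 77.1; python3 - <<'E'
from h import *
ims={n:read_camera(n)[:,:,::-1].copy() for n in("side",)}
mosaic(ims,[("side",420,245)],"pics/m9.png",w=80,h=85,s=7,cols=1)
E
```

```text
t 14.6 pos [ 0.5791 -0.2066  0.188 ] rot [-179.9    0.    77.1] F [1.8 1.6 0.7] w 0.0253 q [ 51.  20. -42.  90.  13.  75.  84.]
delta [-0.0003  0.0277 -0.002 ] turn -0.0
```

View pics/m9.png

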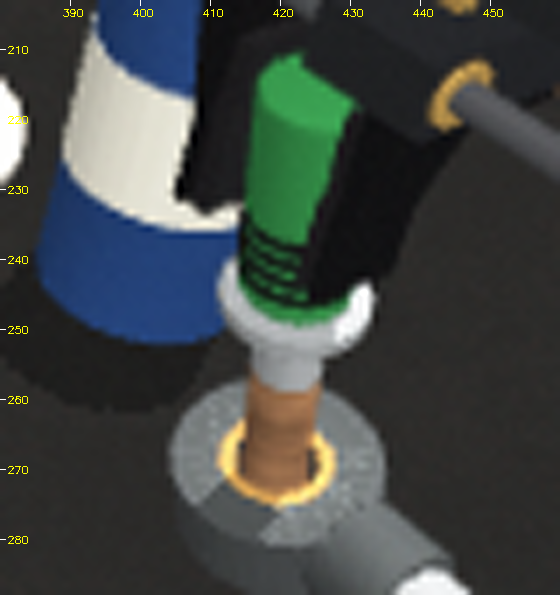

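The swab is tilting with its nose in the bore. The collar is at side (422,248) and the handle top at (425,215), and forces are low. I'll finish the tilt and then slide in along the bore.

>>> send_rows:
  deltas:
    - [[0,-0.003,0.0015],0]
    - [[0,-0.006,0.003],0]
    - [[0,-0.009,0.0045],0]
    - [[0,-0.0117,0.006],0]
    - [[0,-0.0117,0.006],0]
    - [[0,-0.0117,0.006],0]

```text
time_s: 15.15
tool_pos: [0.5675, -0.2041, 0.1819]
tool_rot: [-179.9, 0.0, 77.1]
force: [1.4, 1.5, 0.2]
grip_width: 0.0256
```

>>> send_rows:
  deltas:
    - [[0,0.001,0.0028],0]
    - [[0,0.002,0.0056],0]
    - [[0,0.003,0.0084],0]
    - [[0,0.004,0.0112],0]
    - [[0,0.005,0.014],0]
    - [[0,0.005,0.014],0]
    - [[0,0.005,0.014],0]

```text
time_s: 15.73
tool_pos: [0.5729, -0.2054, 0.1676]
tool_rot: [-180.0, -0.0, 77.1]
force: [1.8, 1.2, -2.2]
grip_width: 0.0256
```

```bash
python3 go.py .5886 -.2090 .125 77.1; python3 - <<'E'
from h import *
ims={n:read_camera(n)[:,:,::-1].copy() for n in("side",)}
mosaic(ims,[("side",420,245)],"pics/m10.png",w=80,h=85,s=7,cols=1)
E
```

```text
t 15.73 pos [ 0.5729 -0.2054  0.1676] rot [-180.    -0.    77.1] F [ 1.8  1.2 -2.2] w 0.0256 q [ 51.  20. -41.  92.  14.  73.  84.]
delta [0.     0.0161 0.0426] turn -0.0
```

View pics/m10.png

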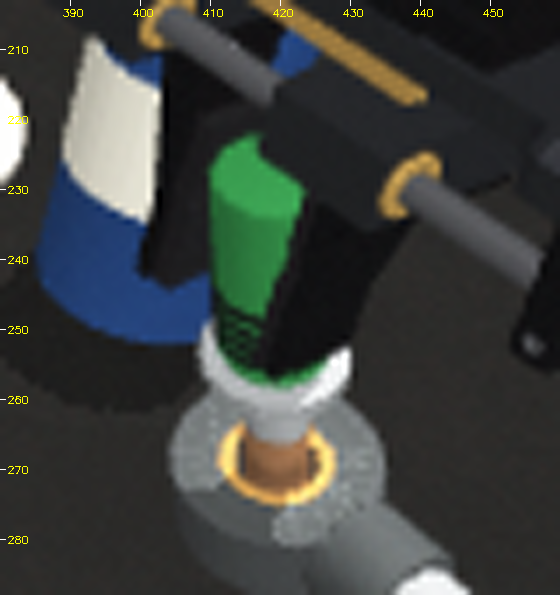

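Going in freely, shank centred in the bore. I'll continue along the bore axis.

>>> send_rows:
  deltas:
    - [[0,0.0011,0.003],0]
    - [[0,0.0022,0.006],0]
    - [[0,0.0034,0.009],0]
    - [[0,0.0045,0.012],0]
    - [[0,0.0057,0.015],0]
    - [[0,0.0068,0.018],0]
    - [[0,0.0075,0.02],0]
    - [[0,0.0075,0.02],0]
    - [[0,0.0075,0.02],0]

```text
time_s: 16.53
tool_pos: [0.5802, -0.207, 0.1479]
tool_rot: [-180.0, 0.0, 77.1]
force: [1.2, 0.2, -2.3]
grip_width: 0.0256
```

>>> send_rows:
  deltas:
    - [[0,0.0011,0.003],0]
    - [[0,0.0022,0.006],0]
    - [[0,0.0034,0.009],0]
    - [[0,0.0045,0.012],0]
    - [[0,0.0053,0.014],0]
    - [[0,0.0053,0.014],0]
    - [[0,0.0053,0.014],0]

```text
time_s: 17.12
tool_pos: [0.5854, -0.2081, 0.134]
tool_rot: [-180.0, 0.0, 77.1]
force: [0.1, -0.6, -1.7]
grip_width: 0.0259
```

```bash
python3 go.py .5886 -.2090 .125 77.1
```

```text
t 17.12 pos [ 0.5854 -0.2081  0.134 ] rot [-180.     0.    77.1] F [ 0.1 -0.6 -1.7] w 0.0259 q [ 49.  23. -41.  93.  16.  70.  83.]
delta [-0.0002  0.0033  0.009 ] turn -0.0
```

>>> send_rows:
  deltas:
    - [[0,0.0011,0.003],0]
    - [[0,0.0022,0.006],0]
    - [[0,0.0022,0.006],0]
    - [[0,0.0022,0.006],0]

```text
time_s: 17.45
tool_pos: [0.5875, -0.2086, 0.1279]
tool_rot: [-180.0, -0.0, 77.1]
force: [-0.4, -0.2, -2.5]
grip_width: 0.0255
```

>>> send_rows:
  deltas:
    - [[0,0.0007,0.002],0]
    - [[0,0.0007,0.002],0]
    - [[0,0.0007,0.002],0]
    - [[0,0.0007,0.002],0]

```text
time_s: 17.78
tool_pos: [0.5884, -0.2087, 0.1263]
tool_rot: [180.0, 0.0, 77.1]
force: [0.1, -0.4, -1.2]
grip_width: 0.0255
```

>>> send_rows:
  deltas:
    - [[0,0.0007,0.002],0]
    - [[0,0.0007,0.002],0]
    - [[0,0.0007,0.002],0]
    - [[0,0.0007,0.002],0]

```text
time_s: 18.12
tool_pos: [0.5892, -0.2089, 0.1248]
tool_rot: [180.0, 0.0, 77.1]
force: [-2.6, -0.1, 4.0]
grip_width: 0.0259
```

```bash
python3 go.py .5886 -.2090 .125 77.1; python3 - <<'E'
from h import *
ims={n:read_camera(n)[:,:,::-1].copy() for n in("side",)}
mosaic(ims,[("side",420,245)],"pics/m11.png",w=80,h=85,s=7,cols=1)
E
```

```text
t 18.12 pos [ 0.5892 -0.2089  0.1248] rot [180.    0.   77.1] F [-2.6 -0.1  4. ] w 0.0259 q [ 49.  24. -40.  93.  16.  69.  82.]
delta [-0.0002 -0.0005 -0.0002] turn -0.0
```

View pics/m11.png

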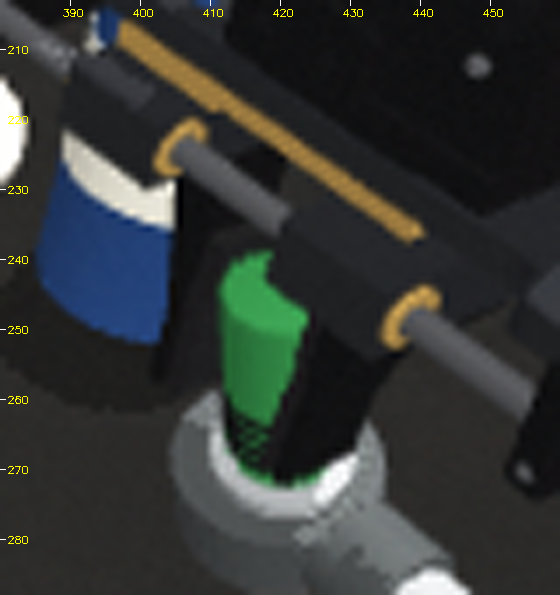

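The collar is on the eye, with its lower edge at side (421,277) and about 5.5 N of reaction. I'll press slightly more and hold, then let go.

>>> send_rows:
  deltas:
    - [[0,0.0002,0.001],0]
    - [[0,0.0002,0.001],0]
    - [[0,0.0002,0.001],0]
    - [[0,0.0002,0.001],0]

```text
time_s: 18.5
tool_pos: [0.5892, -0.2088, 0.1247]
tool_rot: [-180.0, 0.0, 77.1]
force: [-5.1, 1.4, 9.8]
grip_width: 0.0256
```

```bash
python3 go.py .5886 -.2090 .125 77.1; python3 - <<'E'
from h import *
im=read_camera("side")[:,:,::-1]
# predicted collar underside/top rims for seated swab vs lean
X=np.array([.6076,-.2134,.0982])
e=np.array([-.975,.223,0]);y=np.array([.223,.975,0])
for L in(.2,.36,.52):
    a=e*np.sin(L)+np.array([0,0,np.cos(L)])
    print(L,'collar mid',np.round(proj("side",X+a*.006),1),'handle top',np.round(proj("side",X+a*.075),1))
E
```

```text
t 18.5 pos [ 0.5892 -0.2088  0.1247] rot [-180.     0.    77.1] F [-5.1  1.4  9.8] w 0.0256 q [ 49.  24. -40.  93.  16.  69.  82.]
delta [-0.0003 -0.0005 -0.0003] turn -0.0
0.2 collar mid [420.1 266.7] handle top [423.9 240.6]
0.36 collar mid [419.7 267. ] handle top [418.4 244.3]
0.52 collar mid [419.3 267.3] handle top [412.8 248.7]
```

The reaction is about 11 N along the bore axis, and the handle top at (418,244.5) matches a seated swab at 0.36 rad. Releasing and retreating straight up.

>>> send_rows:
  deltas:
    - [[0,0,0],0]
    - [[0,0,0],0]
    - [[0,0,0],0]
    - [[0,0,0],0]
    - [[0,0,0],0]
    - [[0,0,0],0]
  jaw: 65

```text
time_s: 19.05
tool_pos: [0.5892, -0.209, 0.1229]
tool_rot: [-180.0, -0.0, 77.1]
force: [-0.6, -0.3, -0.4]
grip_width: 0.0536
```

>>> send_rows:
  deltas:
    - [[0,0,-0.01],0]
    - [[0,0,-0.03],0]
    - [[0,0,-0.06],0]
    - [[0,0,-0.1],0]
    - [[0,0,-0.14],0]
    - [[0,0,-0.17],0]
    - [[0,0,-0.17],0]
    - [[0,0,-0.17],0]
    - [[0,0,-0.17],0]

```text
time_s: 19.8
tool_pos: [0.589, -0.2089, 0.2931]
tool_rot: [-180.0, 0.0, 77.1]
force: [1.0, -0.0, -0.1]
grip_width: 0.0568
```

```bash
python3 go.py .5886 -.2090 .125 77.1; python3 - <<'E'
from h import *
im=read_camera("side")[:,:,::-1].copy()
mosaic({"side":im},[("side",420,255),("side",293,180)],"pics/m12.png",w=66,h=85,s=6,cols=2)
E
```

```text
t 19.8 pos [ 0.589  -0.2089  0.2931] rot [-180.     0.    77.1] F [ 1.  -0.  -0.1] w 0.0568 q [ 50.  18. -42.  79.  12.  87.  86.]
delta [-1.000e-04 -3.000e-04  1.681e-01] turn -0.0
```

View pics/m12.png

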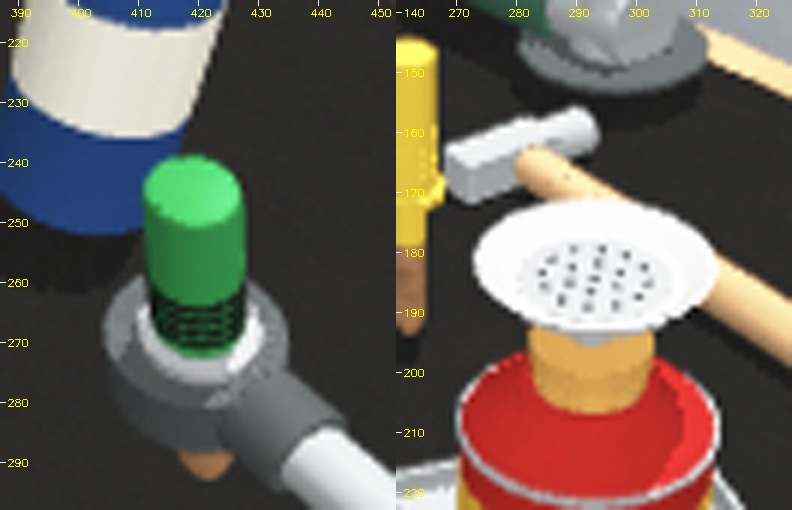

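The swab is seated in the eye, with its collar flush at (420,269), its handle top at (418.5,244.5) and its tip showing below at (421,292). The dish is up and the gripper is clear, so I'm handing in.

```bash
python3 -c "from cell import *; print(sign_off())"
```

```text
the job is handed in; nothing more can be done
None
```

I handed the job in at about 20 s on the robot's clock, with the swab released through the eye. `sign_off` gives no verdict, so none of this is confirmed by the judge.

- **Dish:** I took the green swab from the block and pushed the dish down with its tip. I felt contact, then pressed to about 14 mm with roughly 11 N. That depth comes from tool height and spring force, not from a direct reading. The force never jumped, so it did not hit the stop. A picture afterwards showed the dish back at its starting height, and the gripper stayed off the can.
- **Eye:** The tool only points down, so I tilted the swab in a light grip with its nose in the bore, to about 0.36 rad. I fed it in along the bore until the collar met the eye, at about 11 N while held, then let go.
- **Last checks:** The final picture shows the collar against the eye and the tip sticking out below. The handle top is within about half a pixel of where a seated swab should be. The dish is up and the gripper is clear, with the force near zero. None of the checks disagreed.
- **Not checked:** I did not measure whether every loose item stayed put. Nothing was touched that I noticed, and the aerosol and hammer look unmoved where they show in the pictures.

I viewed 14 pictures, four over the budget of 10.

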